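# Swap two insulators between their holders and snap the hold-down bars shut

### The job

The tall and the short insulator stand in each other's holders: move one aside onto the rubber pad, then put each fully down into its own holder, the tall one under the higher bar and the short one under the lower bar, keeping them upright. Then swing both hold-down bars over and press each down just until its catch snaps and holds it shut, without forcing it, and leave the carton, the tape and the tin where they are.

Things in the scene. Friction and masses are not known exactly. Their poses are not given: they have to be found in the camera images.
- tall_stand: The tall holder: fixed steel plate 160 x 100 x 12 mm, recess in its middle, two hinge cheeks at its +x end, a catch post 26 mm wide at its -x end (x = -44 to -56 mm), a hinged bar. Origin: centre of the plate's underside; x from catch to hinge, z up. The cheeks are about 98 mm high, higher than the other holder's, which tells them apart.
- tall_nest (a point): Centre of the recess floor of the tall holder, 6 mm above the bench; the recess is 54 mm in diameter and 6 mm deep below the plate's top, with a 1 mm chamfer; an insulator's 52 mm foot stands in it with 1 mm play all round. Axes as the holder's.
- tall_hinge (a point): On the bar's hinge axis (along the holder's y), 91.5 mm above the bench, 60 mm from the nest towards the holder's +x. The bar is a flat strip 24 mm wide and 6 mm thick, ending 136 mm from this axis, its middle plane through it. Shut, its underside is 88.5 mm above the bench, 2.5 mm over the top of the right insulator, fully seated.
- tall_press (a point): Where to press: on the bar's outer (shut: upper) face, 122 mm from the hinge axis, over the sprung catch; 94.5 mm above the bench when shut. The catch resists from about 0.09 rad, needs about 10 to 15 N here (over 60 N is forcing it), gives way at about 0.04 rad, then snaps the bar to 0 against a solid stop and holds it. Not snapped, it stays up.
- tall_bar (a joint): Angle of the tall holder's bar, rad: 0 = shut (level, from the hinge to the holder's -x), growing as it swings up and back, 1.57 = upright, 1.85 at most. It starts open, about upright. The hinge is stiff: the bar stays where it is left and takes about 1 to 2 N at its end to swing.
- short_stand: The short holder: fixed steel plate 160 x 100 x 12 mm, recess in its middle, two hinge cheeks at its +x end, a catch post 26 mm wide at its -x end (x = -44 to -56 mm), a hinged bar. Origin: centre of the plate's underside; x from catch to hinge, z up. The cheeks are about 68 mm high, lower than the other holder's, which tells them apart.
- short_nest (a point): Centre of the recess floor of the short holder, 6 mm above the bench; the recess is 54 mm in diameter and 6 mm deep below the plate's top, with a 1 mm chamfer; an insulator's 52 mm foot stands in it with 1 mm play all round. Axes as the holder's.
- short_hinge (a point): On the bar's hinge axis (along the holder's y), 61.5 mm above the bench, 60 mm from the nest towards the holder's +x. The bar is a flat strip 24 mm wide and 6 mm thick, ending 136 mm from this axis, its middle plane through it. Shut, its underside is 58.5 mm above the bench, 2.5 mm over the top of the right insulator, fully seated.
- short_press (a point): Where to press: on the bar's outer (shut: upper) face, 122 mm from the hinge axis, over the sprung catch; 64.5 mm above the bench when shut. The catch resists from about 0.09 rad, needs about 10 to 15 N here (over 60 N is forcing it), gives way at about 0.04 rad, then snaps the bar to 0 against a solid stop and holds it. Not snapped, it stays up.
- short_bar (a joint): Angle of the short holder's bar, rad: 0 = shut (level, from the hinge to the holder's -x), growing as it swings up and back, 1.57 = upright, 1.85 at most. It starts open, about upright. The hinge is stiff: the bar stays where it is left and takes about 1 to 2 N at its end to swing.
- tall_insulator: Loose dark brown glazed porcelain insulator, the tall one: 80 mm high, about 260 g, round. Foot 52 mm in diameter and 10 mm high, a rib 52 mm in diameter at 19 to 25 mm, above 30 mm a plain neck 36 mm in diameter up to the flat top: grip the neck. Origin at the centre of the underside, z up. It starts standing in the short holder's recess.
- short_insulator: Loose dark brown glazed porcelain insulator, the short one: 50 mm high, about 180 g, round. Foot 52 mm in diameter and 10 mm high, above 14 mm a plain neck 40 mm in diameter up to the flat top: grip the neck. Origin at the centre of the underside, z up. It starts standing in the tall holder's recess.
- pad_top (a point): Centre of the top of the free spot: a bare black rubber pad, 120 x 120 mm, 4 mm thick, fixed on the bench. The two holders and the pad lie side by side, in any order.
- carton: Bystander: closed cardboard carton 110 x 80 x 60 mm, origin at the centre of its underside.
- tape_roll: Bystander: roll of clear packing tape lying flat, 100 mm outside diameter, 48 mm high, origin at the centre of its underside.
- tin: Bystander: upright tin, 80 mm in diameter, 90 mm high, origin at the centre of its underside.
Not all that is in view belongs to the job. What is shaped like the tall_insulator but purple or yellow is not meant. What is shaped like the short_stand but green is not meant.

How it is judged (in metres and radians):
On the way, in this order (a step that is already met when the one before it is completed fails the run):
1. one of the insulators stands released on the rubber pad (((horizontal distance between tall_insulator and pad_top below 0.045 m and z of tall_insulator in the frame of pad_top below 0.004 m and angle between tall_insulator's own z axis and vertical below 0.08 rad and linear speed of tall_insulator below 0.02 m/s and contact force between tall_insulator and the fingers below 0.3 N) or (horizontal distance between short_insulator and pad_top below 0.045 m and z of short_insulator in the frame of pad_top below 0.004 m and angle between short_insulator's own z axis and vertical below 0.08 rad and linear speed of short_insulator below 0.02 m/s and contact force between short_insulator and the fingers below 0.3 N))), for 0.2 s.
2. each insulator stands released, fully down, in its own holder (horizontal distance between tall_insulator and tall_nest below 0.004 m and z of tall_insulator in the frame of tall_nest between -0.003 and 0.003 m and angle between each of tall_insulator, short_insulator's own z axis and vertical below 0.06 rad and linear speed of each of tall_insulator, short_insulator below 0.02 m/s and contact force between each of tall_insulator, short_insulator and the fingers below 0.3 N and horizontal distance between short_insulator and short_nest below 0.004 m and z of short_insulator in the frame of short_nest between -0.003 and 0.003 m), for 0.2 s.
At the end, for the whole second after the job is handed in: The tall insulator stands in the tall holder's recess and the short one in the short holder's, each within 4 mm of the recess centre, within 3 mm of its floor, upright within 0.06 rad, at rest and released; both bars are held shut by their catches (below 0.03 rad) (all of step 2 and value of joint each of tall_bar, short_bar below 0.03 rad); the robot touches nothing.
It fails at once if the carton, the tape roll or the tin is moved more than 30 mm (distance of any of carton, tape_roll, tin from where it was at the start of the episode above 0.03 m).
It fails at once if an insulator is tipped by more than 0.6 rad (angle between any of tall_insulator, short_insulator's own z axis and vertical above 0.6 rad).
It fails at once if a holder or its bar is forced with more than 60 N (contact force between any of the fingers, the arm and tall_stand above 60 N or contact force between any of the fingers, the arm and short_stand above 60 N).
It also fails if it takes over 72 s, if anything falls off the work surface, if the arm or the gripper's body presses on something with over 40 N, if the wrist force passes 120 N, or if a joint passes its speed limit or range.

### The arm

A 6-joint arm with a two-finger parallel gripper is mounted at the origin on the work surface. World frame = base frame: x ahead of the robot, y to its left, z up, the work surface at z = 0. Lengths are in m, angles in degrees, forces in N, time in s.
With the tool pointing down it reaches from about 0.3 to 0.75 m from the base axis. Payload 8.5 kg.
Tool frame: the origin (TCP) lies on the centre line of the jaws, within the pads' length; the fingertips stand 14 mm ahead of it and the grasp point (between the pads) lies 5 mm behind it; z points along the fingers, x is the direction in which the jaws open and shut, and the axes are right-handed (so a half turn about z gives the same grasp; the last joint's range is limited). The gripper opens to 85 mm and grips with 20 to 120 N. Pads are 22 mm wide; open, the fingers measure 114 mm over their backs; the gripper's body (76 mm by 85 mm) begins 54 mm behind the grasp point. The pads swing forward as they close: fully open they stand 13 mm farther back than shut.
Start: joints at [56.362, 21.807, 74.336, -0, 83.858, -12.336], TCP at [0.2, 0.512, 0.245] pointing down, gripper open.
Joint ranges: [-178.18, 178.18], [-50.72, 133.34], [12.68, 142.11], [-81.47, 261.47], [9.98, 163.14], [-165.26, 165.26]. Speed limits (degrees/s): [136.94, 136.94, 180, 180, 180, 180].

### API

Orientations are given as a 3x3 rotation matrix whose columns are the frame's x, y, z axes.
In Python, from rig import * gives the robot as it stands.
- The arm moves only by the shell command python3 -m crank 'ROWS' [FORCE]. ROWS is JSON, one flat list of numbers, 7 for each row, row after row: the turn, a rotation vector about the world's x, y, z in rad, then the shift along the world's x, y, z in m, then the opening in per cent of the stroke, from 0 (shut) to 100 (fully open). A call has 1 to 20 rows; each row shifts and turns the commanded pose from where the row before left it; what a row does not reach is not made up. A row lasts 1/10 s, in which the tool goes at most 50 mm and 8.59 degrees, less where a joint would pass 70% of its speed; a pose out of reach is approached as far as the arm can. A call is refused whole if a number of a shift passes 0.05 or a number of a turn 0.15, either way. A call with a gripper value outside its range is refused whole. The fingers move at their own pace and stop on an object; FORCE is the grip in N (left out, the last holds). Time passes only in rows, so rows that do not move let the fingers close. It gives the time, the measured TCP pose, the force and the opening at its end, in the units of the state.
- observe(): the state, without advancing time (a new reading comes with each control period).
- get_image(name): name is "scene" or "top" or "wrist"; returns a dict with "frame" (480x640x3 uint8, red, green, blue), "fov_y" (degrees; the focal length in pixels is half the picture's height over the tangent of half this angle, whatever the lens; pixels are square), "cx", "cy" (the principal point, pixels), "world_to_cam" (4x4, takes a point from world to camera coordinates). Camera axes: x right, y up, looking along -z (the intrinsics and any distortion apply to the point x, -y, -z); pixel columns grow to the right and rows downward; lengths in m; the calibration is good to about 2 mm. A picture is of the moment at which its call begins. There is no depth.
- close_job(): hands the job in, once; it reports no verdict.
The state is a dict: "time_s": time; "q": joint angles; "qvel": joint speeds; "joint_efforts": joint torques, N m; "position": TCP position; "tool_rot": TCP orientation; "ft_force": force on the tool from outside, world axes, zero at the start; "wrist_torque": the same for the moment, N m; "grip_width": finger opening in m.
Only numpy, scipy, OpenCV 4.12 (cv2) and the standard library are available. Lean on these libraries where they do the work, as an engineer would, in place of code of your own. Each camera call takes 0.05 s, during which the arm holds its last target. There are 200 camera calls.

## Working session

There is one attempt and no reset: what is moved stays moved. The work goes in short steps, Python scripts to look and compute and a shell command to move; the robot and the scene stay as the last step left them, time stands still between calls to the robot, and variables do not carry over. Pictures are saved under pics/ and viewed, about 8 in all and at most 12, crops included, and the job is handed in when it is done.

```bash
mkdir -p pics; ls; cat > h.py <<'E'
from rig import *
import numpy as np, cv2
def K(im):
    f=240/np.tan(np.radians(im["fov_y"])/2); return f,im["cx"],im["cy"]
def ray(im,u,v):
    f,cx,cy=K(im); M=np.array(im["world_to_cam"]); R=M[:3,:3]; t=M[:3,3]
    d=R.T@np.array([(u-cx)/f,-(v-cy)/f,-1.0]); return -R.T@t,d
def onz(im,u,v,z):
    o,d=ray(im,u,v); return o+d*(z-o[2])/d[2]
def proj(im,p):
    f,cx,cy=K(im); M=np.array(im["world_to_cam"]); c=M[:3,:3]@np.array(p)+M[:3,3]
    return cx+f*c[0]/-c[2], cy-f*c[1]/-c[2]
def save(im,n): cv2.imwrite("pics/"+n+".png",im["frame"][:,:,::-1])
E
python3 - <<'E'
from h import *
import pickle
d={}
for n in("scene","top","wrist"):
    im=get_image(n); d[n]=im; save(im,n+"0"); print(n,{k:(np.round(v,4).tolist() if k!="frame" else 0) for k,v in im.items()})
pickle.dump(d,open("d0.pkl","wb"))
o=observe(); print(o)
E
```

```text
pics
scene {'frame': 0, 'fov_y': 47.8192, 'cx': 315.2472, 'cy': 236.6041, 'world_to_cam': [[0.6185, 0.7856, 0.0144, -0.3434], [-0.579, 0.4433, 0.6843, 0.2658], [0.5312, -0.4316, 0.7291, -1.7059], [0.0, 0.0, 0.0, 1.0]]}
top {'frame': 0, 'fov_y': 51.9767, 'cx': 311.6167, 'cy': 239.3884, 'world_to_cam': [[-0.0193, -0.9998, 0.0045, 0.0146], [0.9867, -0.0183, 0.1618, -0.5962], [-0.1616, 0.0076, 0.9868, -1.2328], [0.0, 0.0, 0.0, 1.0]]}
wrist {'frame': 0, 'fov_y': 62.2265, 'cx': 318.7519, 'cy': 244.9143, 'world_to_cam': [[0.3633, 0.9317, -0.0013, -0.5494], [-0.8987, 0.3501, -0.2643, 0.0331], [-0.2458, 0.0972, 0.9644, -0.3779], [0.0, 0.0, 0.0, 1.0]]}
{'time_s': 0.15, 'q': array([ 5.63620270e+01,  2.18344172e+01,  7.43702666e+01, -1.10563578e-03,
        8.38571290e+01, -1.23363399e+01]), 'qvel': array([-0.04325748, -0.10018174, -0.12289581, -0.15678127,  0.04280381,
       -0.03676343]), 'joint_efforts': array([ 2.36682768e-03, -4.48626423e+01, -2.31343192e+01, -1.31198653e-04,
        3.85574225e-03,  1.61016629e-05]), 'position': array([0.19970802, 0.51226004, 0.24485865]), 'tool_rot': array([[ 3.63275546e-01,  9.31681565e-01, -5.81640747e-04],
       [ 9.31681146e-01, -3.63275950e-01, -9.08817834e-04],
       [-1.05802492e-03, -2.11752423e-04, -9.99999418e-01]]), 'ft_force': array([-0.47849406, -0.37913068, -1.0218755 ]), 'wrist_torque': array([ 0.06087747,  0.02787628, -0.00716642]), 'grip_width': 0.08515208913166353}
```

View pics/top0.png

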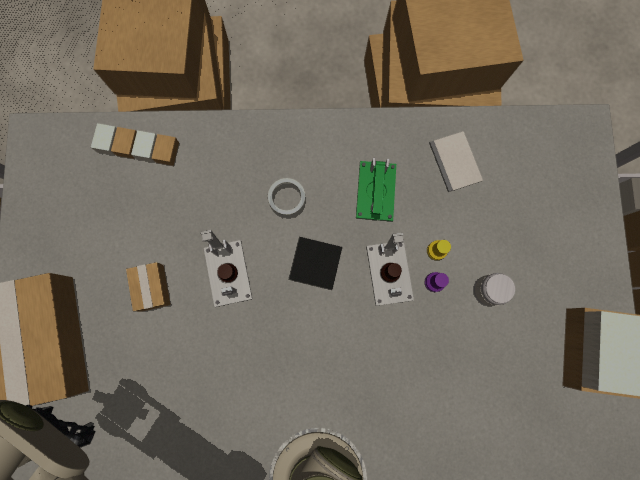

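View pics/scene0.png

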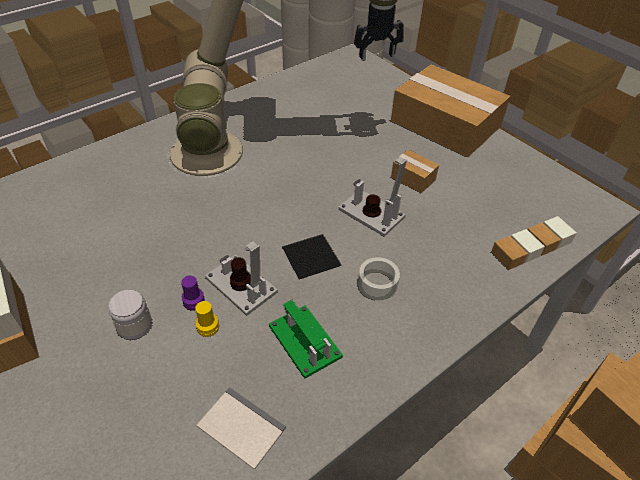

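Top view: there are three stand-like objects. White ones are at (228,272) and (391,271), and a green one at (377,190), which is excluded. The dark brown insulators are at (228,272) and (391,271); the purple (437,282) and yellow (440,250) ones are decoys. The pad is at (316,263), the tape at (287,197), the carton at (148,287) and the tin at (497,289). The left stand seems to have the longer cheeks and the short insulator, so I'll confirm that in a crop.

```bash
python3 - <<'E'
from h import *
import pickle
d=pickle.load(open("d0.pkl","rb"))
t=d["top"]["frame"]; s=d["scene"]["frame"]
a=cv2.resize(t[215:315,190:260],None,fx=4,fy=4,interpolation=cv2.INTER_CUBIC)
b=cv2.resize(t[215:315,355:425],None,fx=4,fy=4,interpolation=cv2.INTER_CUBIC)
c=cv2.resize(s[150:315,200:415],None,fx=1.05,fy=400/165)[:400,:226]
c=cv2.resize(s[150:320,190:420],(560,200*560//270//1))
out=np.zeros((600,560,3),np.uint8)
out[:170*1,0:0]=0
ab=np.hstack([a,b])[:, :560]
ab=cv2.resize(ab,(448,320)); out[:320,:448]=ab
c=cv2.resize(s[150:270+0,190:420],(0,0),fx=2.3,fy=2.3)[:280,:560]
out[320:320+c.shape[0],:c.shape[1]]=c
cv2.imwrite("pics/crop1.png",out[:,:,::-1])
im=d["top"]; g=t.astype(int)
# dark brown
br=((g.sum(2)<150)&(g[:,:,0]>g[:,:,2]+8)).astype(np.uint8)
n,l,st,ce=cv2.connectedComponentsWithStats(br)
for i in range(1,n):
    if st[i,4]>40 and 200<ce[i][0]<420 and 220<ce[i][1]<310: print("brown",st[i],ce[i], onz(im,*ce[i],.056),onz(im,*ce[i],.086))
bl=((g.max(2)<45)).astype(np.uint8); bl[:230]=0;bl[300:]=0;bl[:,:280]=0;bl[:,350:]=0
c=max(cv2.findContours(bl,0,1)[0],key=cv2.contourArea); r=cv2.minAreaRect(c); print("pad",r,onz(im,*r[0],.004))
for x0,x1 in((195,260),(360,420)):
    m=((g.min(2)>150)).astype(np.uint8); m[:238]=0;m[312:]=0;m[:,:x0]=0;m[:,x1:]=0
    c=max(cv2.findContours(cv2.morphologyEx(m,cv2.MORPH_CLOSE,np.ones((3,3))),0,1)[0],key=cv2.contourArea); r=cv2.minAreaRect(c)
    q=np.array([onz(im,*p,.012) for p in cv2.boxPoints(r)]); print("plate",r,q[:,:2].round(4).tolist(),q.mean(0))
E
```

```text
brown [218 263  20  19 260] [226.82692308 272.02692308] [0.51457878 0.22182952 0.056     ] [0.51158689 0.21684747 0.086     ]
brown [381 263  20  19 280] [390.76428571 271.61785714] [ 0.50769873 -0.1977007   0.056     ] [ 0.50487104 -0.19266965  0.086     ]
pad ((315.4924621582031, 262.83154296875), (43.96157455444336, 44.00790023803711), 13.392496109008789) [ 0.53993992 -0.00614137  0.004     ]
plate ((227.28448486328125, 272.3362121582031), (60.4172248840332, 37.29188537597656), 79.50852966308594) [[0.5897, 0.2921], [0.6063, 0.1943], [0.4477, 0.1648], [0.4319, 0.2608]] [0.51890282 0.22800522 0.012     ]
plate ((389.48651123046875, 272.4189147949219), (59.51243209838867, 35.67457962036133), 80.53767395019531) [[0.5817, -0.1446], [0.5958, -0.2395], [0.4391, -0.2576], [0.4256, -0.1645]] [ 0.51054325 -0.20155627  0.012     ]
```

View pics/crop1.png

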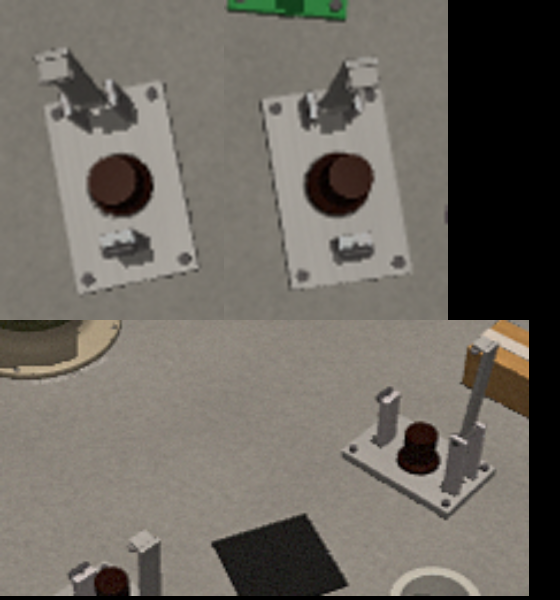

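Confirmed: the left holder has the high post and cheeks, so it is tall_stand, and it holds the short insulator. The right one is short_stand with the tall insulator. I'll go above the left nest.

```bash
python3 -m crank '[0,0,0.0562,0.0315,-0.0289,0,100, 0,0,0.0562,0.0315,-0.0289,0,100, 0,0,0.0562,0.0315,-0.0289,0,100, 0,0,0.0562,0.0315,-0.0289,0,100, 0,0,0.0562,0.0315,-0.0289,0,100, 0,0,0.0562,0.0315,-0.0289,0,100, 0,0,0.0562,0.0315,-0.0289,0,100, 0,0,0.0562,0.0315,-0.0289,0,100, 0,0,0.0562,0.0315,-0.0289,0,100, 0,0,0.0562,0.0315,-0.0289,0,100, 0,0,0,0,0,0,100, 0,0,0,0,0,0,100]' 40
python3 - <<'E'
from h import *
im=get_image("wrist"); save(im,"w1"); import pickle; pickle.dump((im,observe()),open("w1.pkl","wb"))
print(observe()["position"],observe()["tool_rot"], proj(im,(.515,.223,.056)))
E
```

```text
time_s: 1.35
position: [0.515, 0.2229, 0.2448]
tool_rot: [[-0.187, 0.982, -0.001], [0.982, 0.187, -0.0], [0.0, -0.001, -1.0]]
ft_force: [-0.8, 0.7, 0.3]
grip_width: 0.0856
[0.51439675 0.22357175 0.24501371] [[-1.88496445e-01  9.82073357e-01 -1.00593258e-03]
 [ 9.82073838e-01  1.88496610e-01  7.09084579e-05]
 [ 2.59252189e-04 -9.74534080e-04 -9.99999492e-01]] (np.float64(318.28062515756295), np.float64(222.60698675167566))
```

View pics/w1.png

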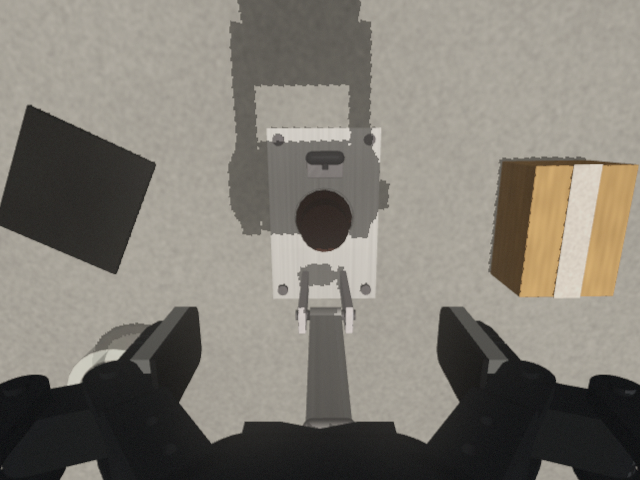

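Wrist view: the tall holder is upright in the picture, with screw holes at (278,140), (368,140), (283,289) and (365,289) and the short insulator's top near (323,220). Next I'll turn these into a nest position.

```bash
cat >> h.py <<'E'
def measure(im,ztop,guess,R=.02):
    """screw holes' centre + dark insulator top from a wrist view"""
    f=im["frame"].astype(int); g=f.sum(2)
    u,v=proj(im,(guess[0],guess[1],ztop)); 
    m=((g<150)&(f[:,:,0]>f[:,:,2]+4)).astype(np.uint8)
    n,l,st,ce=cv2.connectedComponentsWithStats(m)
    best=[(st[i].tolist(),ce[i]) for i in range(1,n) if st[i,4]>300 and np.hypot(*(ce[i]-(u,v)))<60]
    return best,(u,v)
def hole(im,u,v,r=9):
    u,v=int(u),int(v); f=im["frame"].astype(float).sum(2)[v-r:v+r+1,u-r:u+r+1]
    t=np.percentile(f,70); w=np.clip(t*.8-f,0,None); y,x=np.mgrid[-r:r+1,-r:r+1]
    return u+(w*x).sum()/w.sum(), v+(w*y).sum()/w.sum()
E
python3 - <<'E'
from h import *
import pickle
im,o=pickle.load(open("w1.pkl","rb"))
b,p=measure(im,.056,(.515,.223)); print(b,p)
for s,c in b: print(onz(im,*c,.056)[:2])
h=[(278,140),(368,140),(283,289),(365,289)]
P=[]
for q in h:
    c=hole(im,*q); w=onz(im,*c,.012)[:2]; P.append(w); print(c,w)
P=np.array(P); print("centre",P.mean(0),"yaw",np.degrees(np.arctan2(*((P[2]+P[3]-P[0]-P[1])[::-1]))), np.linalg.norm(P[1]-P[0]),np.linalg.norm(P[2]-P[0]))
# colour profile across the insulator column/row
f=im["frame"].astype(int)
print([ (v,f[v,323].tolist()) for v in range(184,258,3)])
print([ (u,f[215,u].tolist()) for u in range(290,360,3)])
E
```

```text
[([297, 190, 54, 57, 2208], array([323.23686594, 216.33423913]))] (np.float64(318.28062515756295), np.float64(222.60698675167566))
[0.50915779 0.22597239]
(np.float64(277.90164722031574), np.float64(143.1108785175017)) [0.46083305 0.17659227]
(np.float64(368.1080576825903), np.float64(139.2511758075174)) [0.44280553 0.2537231 ]
(np.float64(282.6355396640612), np.float64(288.7740728421753)) [0.59502023 0.20305249]
(np.float64(364.9366145278847), np.float64(288.3000573253624)) [0.5796483  0.28131148]
centre [0.51957678 0.22866983] yaw 11.277934267980894 0.07920958056427016 0.13677112619915446
[(184, [115, 111, 106]), (187, [107, 104, 100]), (190, [58, 54, 50]), (193, [49, 40, 36]), (196, [46, 38, 33]), (199, [44, 37, 33]), (202, [45, 37, 35]), (205, [47, 41, 38]), (208, [50, 41, 37]), (211, [50, 43, 37]), (214, [51, 44, 40]), (217, [53, 43, 39]), (220, [53, 45, 38]), (223, [49, 42, 36]), (226, [53, 45, 40]), (229, [51, 44, 40]), (232, [56, 46, 43]), (235, [57, 48, 46]), (238, [56, 50, 47]), (241, [56, 48, 43]), (244, [57, 50, 45]), (247, [57, 51, 44]), (250, [86, 62, 55]), (253, [201, 197, 189]), (256, [201, 196, 189])]
[(290, [116, 112, 108]), (293, [116, 112, 107]), (296, [67, 62, 58]), (299, [49, 41, 36]), (302, [48, 42, 38]), (305, [52, 45, 41]), (308, [49, 40, 35]), (311, [51, 42, 38]), (314, [53, 43, 41]), (317, [51, 43, 39]), (320, [50, 43, 37]), (323, [51, 42, 38]), (326, [52, 43, 41]), (329, [49, 42, 36]), (332, [51, 43, 39]), (335, [52, 42, 41]), (338, [50, 43, 39]), (341, [52, 45, 40]), (344, [48, 42, 39]), (347, [51, 44, 38]), (350, [53, 45, 40]), (353, [104, 102, 96]), (356, [117, 114, 108]), (359, [117, 114, 109])]
```

```bash
cat >> h.py <<'E'
def ext(im,c,discs):
    a=np.linspace(0,2*np.pi,180); P=np.array([proj(im,(c[0]+r*np.cos(t),c[1]+r*np.sin(t),z)) for r,z in discs for t in a])
    return P.min(0).round(1),P.max(0).round(1)
def fitc(im,mask,c,discs):
    """centre whose silhouette's bounding box matches the mask's"""
    from scipy.optimize import least_squares
    ys,xs=np.nonzero(mask); b=np.r_[xs.min()-.0,ys.min(),xs.max()+1,ys.max()+1]
    return least_squares(lambda c:np.r_[ext(im,c,discs)]-b if 0 else np.concatenate(ext(im,c,discs))-b,c,diff_step=1e-2)
E
python3 - <<'E'
from h import *
import pickle
im,o=pickle.load(open("w1.pkl","rb"))
D=[(.026,.016),(.02,.056),(.02,.02)]
f=im["frame"].astype(int)
m=(f.sum(2)<175); m[:180]=0;m[260:]=0;m[:,:285]=0;m[:,365:]=0
r=fitc(im,m,(.519,.2286),D); print(r.x,r.fun,ext(im,(.519,.2286),D))
C,_=ray(im,0,0); print("cam",C, "tcp",o["position"])
E
```

```text
[0.51785532 0.2288297 ] [-0.5 -0.9  0.5  0.8] (array([295. , 190.3]), array([352. , 252.1]))
cam [0.44847181 0.21036386 0.37255447] tcp [0.51439675 0.22357175 0.24501371]
```

```bash
python3 - <<'E'
from h import *
import pickle
im,o=pickle.load(open("w1.pkl","rb"))
c=np.array([.5187,.2287]); y=np.radians(11.1); ex=np.array([np.cos(y),np.sin(y)])
for a in (1.4,1.5,1.57,1.65,1.75):
    for r,t in((.136,.003),(.136,-.003),(.05,.003)):
        p=c+ex*(.06-r*np.cos(a)-t*-np.sin(a)); print(a,r,t,np.round(proj(im,(*p,.0915+r*np.sin(a)+t*np.cos(a)))))
E
python3 -m crank '[0,0,0,0.0035,0.0057,-0.035,100, 0,0,0,0,0,-0.04,100, 0,0,0,0,0,-0.04,100, 0,0,0,0,0,0,100]'
```

```text
1.4 0.136 0.003 [330. 407.]
1.4 0.136 -0.003 [330. 394.]
1.4 0.05 0.003 [326. 340.]
1.5 0.136 0.003 [330. 436.]
1.5 0.136 -0.003 [330. 423.]
1.5 0.05 0.003 [326. 347.]
1.57 0.136 0.003 [330. 454.]
1.57 0.136 -0.003 [330. 443.]
1.57 0.05 0.003 [326. 352.]
1.65 0.136 0.003 [330. 473.]
1.65 0.136 -0.003 [330. 463.]
1.65 0.05 0.003 [326. 357.]
1.75 0.136 0.003 [330. 493.]
1.75 0.136 -0.003 [330. 484.]
1.75 0.05 0.003 [326. 363.]
time_s: 1.8
position: [0.515, 0.2296, 0.1262]
tool_rot: [[-0.19, 0.982, -0.009], [0.982, 0.19, -0.002], [-0.0, -0.01, -1.0]]
ft_force: [0.3, 0.2, -0.3]
grip_width: 0.0855
```

```bash
python3 -m crank '[0,0,0,0,0,0,100, 0,0,0,0,0,0,100]'; python3 - <<'E'
from h import *
im=get_image("scene");cv2.imwrite("pics/s1.png",cv2.resize(im["frame"][60:260,280:480],None,fx=3,fy=3)[:,:,::-1])
E
```

```text
time_s: 2.0
position: [0.5191, 0.2298, 0.1328]
tool_rot: [[-0.19, 0.982, 0.004], [0.982, 0.19, 0.001], [0.0, 0.004, -1.0]]
ft_force: [0.0, -0.5, 0.5]
grip_width: 0.0854
```

View pics/s1.png

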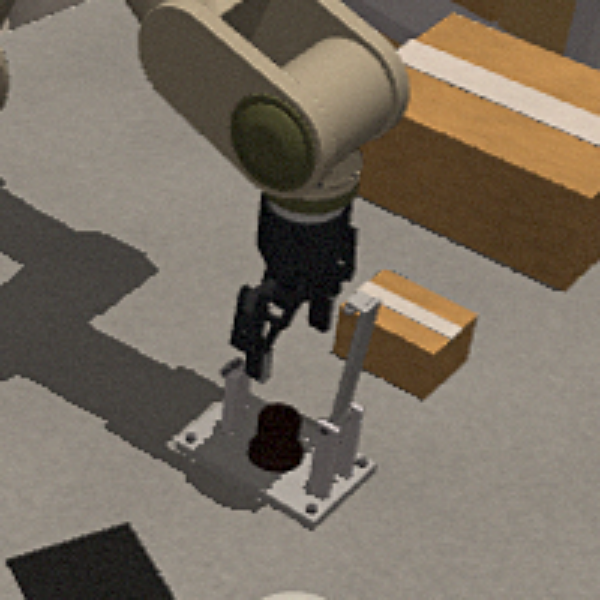

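The scene view shows the tall bar leaning slightly over the nest, near where the wrist flange will come down. I'll nudge it back with the palm first.

```bash
python3 -m crank '[0,0,0,0.0098,0.0019,0,100, 0,0,0,0.0098,0.0019,0,100, 0,0,0,0.0098,0.0019,0,100,0,0,0,0.0059,0.0011,0,100, 0,0,0,0,0,0,100]';  python3 -m crank '[0,0,0,-0.0098,-0.0019,0,100, 0,0,0,-0.0098,-0.0019,0,100, 0,0,0,-0.0098,-0.0019,0,100,0,0,0,-0.0059,-0.0011,0,100, 0,0,0,0,0,0,100,0,0,0,0,0,0,100]'
python3 - <<'E'
from h import *
im=get_image("wrist");save(im,"w2"); f=im["frame"].astype(int)
c=np.array([.5185,.2287]); y=np.radians(11.1); ex=np.array([np.cos(y),np.sin(y)])
im2=get_image("scene"); save(im2,"s2")
for a in (1.5,1.65,1.75,1.85):
    p=c+ex*(.06-.136*np.cos(a)-.003*np.sin(a)); p=c+ex*(.06-.136*np.cos(a)); print(a,np.round(proj(im2,(*p,.0915+.136*np.sin(a)))))
cv2.imwrite("pics/s2.png",cv2.resize(im2["frame"][130:250,320:440],None,fx=4,fy=4)[:,:,::-1])
E
```

```text
time_s: 2.55
position: [0.5545, 0.2359, 0.1301]
tool_rot: [[-0.189, 0.982, 0.0], [0.982, 0.189, 0.0], [-0.0, 0.0, -1.0]]
ft_force: [-0.8, 0.9, 0.3]
grip_width: 0.0857
time_s: 3.15
position: [0.5184, 0.2291, 0.1306]
tool_rot: [[-0.189, 0.982, 0.001], [0.982, 0.189, 0.0], [-0.0, 0.001, -1.0]]
ft_force: [1.5, -0.6, -0.1]
grip_width: 0.0853
1.5 [395. 157.]
1.65 [402. 160.]
1.75 [407. 163.]
1.85 [411. 166.]
```

View pics/s2.png

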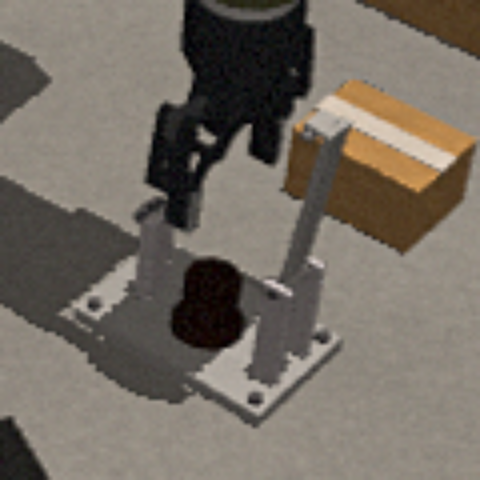

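The tall bar now leans back at about 1.65 rad (end at about (402,160)), so there is clearance. I'll descend and grip.

```bash
python3 -m crank '[0,0,0,0,0,-0.03,100, 0,0,0,0,0,-0.03,100, 0,0,0,0,0,-0.02,100, 0,0,0,0,0,-0.014,100, 0,0,0,0,0,0,100, 0,0,0,0,0,0,100]'; python3 -m crank '[0,0,0,0,0,0,0, 0,0,0,0,0,0,0, 0,0,0,0,0,0,0, 0,0,0,0,0,0,0, 0,0,0,0,0,0,0, 0,0,0,0,0,0,0, 0,0,0,0,0,0,0, 0,0,0,0,0,0,0]' 40
```

```text
time_s: 3.85
position: [0.5187, 0.2292, 0.0366]
tool_rot: [[-0.189, 0.982, 0.0], [0.982, 0.189, 0.0], [0.0, 0.0, -1.0]]
ft_force: [0.1, 0.5, 0.6]
grip_width: 0.0851
time_s: 4.65
position: [0.5186, 0.2291, 0.0371]
tool_rot: [[-0.189, 0.982, 0.001], [0.982, 0.189, 0.0], [-0.0, 0.001, -1.0]]
ft_force: [-1.9, -1.1, 6.2]
grip_width: 0.0387
```

```bash
python3 -m crank '[0,0,0,0,0,0.01,0, 0,0,0,0,0,0.03,0, 0,0,0,0,0,0.04,0, 0,0,0,0,0,0.02,0, 0,0,0,0.003,-0.0335,0,0, 0,0,0,0.003,-0.0335,0,0, 0,0,0,0.003,-0.0335,0,0, 0,0,0,0.003,-0.0335,0,0, 0,0,0,0.003,-0.0335,0,0, 0,0,0,0.003,-0.0335,0,0, 0,0,0,0.003,-0.0335,0,0, 0,0,0,0,0,0,0, 0,0,0,0,0,-0.04,0, 0,0,0,0,0,-0.04,0, 0,0,0,0,0,-0.015,0, 0,0,0,0,0,-0.004,0, 0,0,0,0,0,0,0, 0,0,0,0,0,0,0, 0,0,0,0,0,0,0]'; python3 -m crank '[0,0,0,0,0,-0.001,0, 0,0,0,0,0,-0.001,0, 0,0,0,0,0,0,0]'
```

```text
time_s: 6.55
position: [0.5399, -0.0053, 0.0385]
tool_rot: [[-0.189, 0.982, 0.002], [0.982, 0.189, -0.0], [-0.001, 0.002, -1.0]]
ft_force: [-0.1, -0.3, -2.6]
grip_width: 0.0384
time_s: 6.85
position: [0.5393, -0.0054, 0.0354]
tool_rot: [[-0.189, 0.982, -0.0], [0.982, 0.189, -0.0], [-0.0, -0.0, -1.0]]
ft_force: [-0.4, -1.2, -2.5]
grip_width: 0.0379
```

```bash
python3 -m crank '[0,0,0,0,0,-0.0008,0, 0,0,0,0,0,0,0]'; python3 -m crank '[0,0,0,0,0,0,100, 0,0,0,0,0,0,100, 0,0,0,0,0,0,100, 0,0,0,0,0,0,100, 0,0,0,0,0,0,100, 0,0,0,0,0,0,100]'; python3 -m crank '[0,0,0,0,0,0.03,100, 0,0,0,0,0,0.04,100, 0,0,0,0,0,0.04,100, 0,0,0,0,0,0.04,100, 0,0,0,0,0,0.04,100, 0,0,0,0,0,0.0208,100, 0,0,0,0,0,0,100, 0,0,0,0,0,0,100]'
python3 - <<'E'
from h import *
import pickle
im=get_image("wrist");save(im,"w3"); o=observe(); pickle.dump((im,o),open("w3.pkl","wb"))
D=[(.026,.014),(.02,.054),(.02,.02)]
f=im["frame"].astype(int)
c=(.54,-.006); e=ext(im,c,D); print(e)
# brown on black: report values along lines
u,v=map(int,(np.array(e[0])+e[1])/2)
print([f[v,x].tolist() for x in range(u-50,u+50,6)]); print([f[y,u].tolist() for y in range(v-50,v+50,6)])
print(o["position"])
E
```

```text
time_s: 7.05
position: [0.5393, -0.0054, 0.0351]
tool_rot: [[-0.189, 0.982, 0.0], [0.982, 0.189, -0.0], [-0.0, 0.0, -1.0]]
ft_force: [-2.4, 0.0, 4.5]
grip_width: 0.0384
time_s: 7.65
position: [0.5393, -0.0054, 0.0345]
tool_rot: [[-0.189, 0.982, 0.0], [0.982, 0.189, -0.0], [-0.0, 0.0, -1.0]]
ft_force: [0.4, 0.7, 0.3]
grip_width: 0.0856
time_s: 8.45
position: [0.539, -0.0053, 0.2448]
tool_rot: [[-0.189, 0.982, -0.001], [0.982, 0.189, 0.0], [0.0, -0.001, -1.0]]
ft_force: [-0.2, 0.3, -0.1]
grip_width: 0.0858
(array([288.8, 185.2]), array([345.6, 246.5]))
[[44, 43, 41], [43, 41, 39], [40, 38, 35], [39, 38, 36], [37, 29, 23], [39, 26, 22], [43, 31, 26], [40, 28, 24], [42, 28, 24], [39, 26, 22], [43, 30, 28], [38, 27, 24], [42, 27, 24], [42, 31, 29], [42, 41, 38], [42, 40, 37], [42, 41, 40]]
[[42, 40, 39], [41, 39, 38], [38, 37, 35], [36, 33, 31], [39, 28, 22], [32, 23, 22], [45, 33, 28], [40, 27, 22], [40, 29, 23], [40, 28, 24], [42, 31, 25], [41, 29, 26], [41, 29, 24], [43, 34, 29], [57, 53, 51], [59, 56, 52], [61, 58, 53]]
[ 0.53881709 -0.00528347  0.24406533]
```

View pics/w3.png

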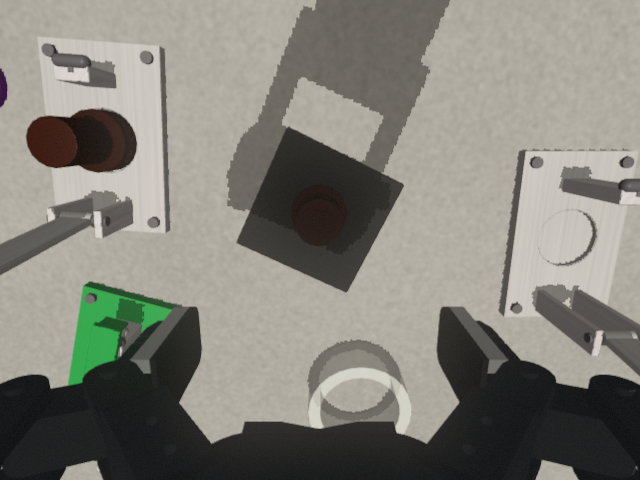

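The short insulator stands on the pad at about (319,215). Next, above the short holder.

```bash
python3 -m crank '[0,0,-0.014,-0.0057,-0.0391,0,100, 0,0,-0.014,-0.0057,-0.0391,0,100, 0,0,-0.014,-0.0057,-0.0391,0,100, 0,0,-0.014,-0.0057,-0.0391,0,100, 0,0,-0.014,-0.0057,-0.0391,0,100, 0,0,0,0,0,0,100, 0,0,0,0,0,0,100, 0,0,0,0,0,0,100]'
python3 - <<'E'
from h import *
import pickle
im,o=pickle.load(open("w3.pkl","rb")); f=im["frame"].astype(int)
m=(f[:,:,0]-f[:,:,2]>8)&(f.sum(2)<150); m[:175]=0;m[260:]=0;m[:,:275]=0;m[:,365:]=0
m=cv2.medianBlur(m.astype(np.uint8),3)
r=fitc(im,m,(.54,-.006),[(.026,.014),(.02,.054)]); print("short on pad",r.x,r.fun)
im=get_image("wrist");save(im,"w4"); o=observe(); pickle.dump((im,o),open("w4.pkl","wb"));print(o["position"],o["tool_rot"][:,0])
E
```

```text
time_s: 9.3
position: [0.5107, -0.1999, 0.2445]
tool_rot: [[-0.121, 0.993, -0.001], [0.993, 0.121, 0.001], [0.001, -0.001, -1.0]]
ft_force: [0.2, 1.5, 0.3]
grip_width: 0.0858
short on pad [ 0.53933268 -0.00463585] [-0.6 -0.3  0.2  0. ]
[ 0.51085194 -0.199744    0.24483373] [-1.21310457e-01  9.92614235e-01  8.68218087e-04]
```

View pics/w4.png

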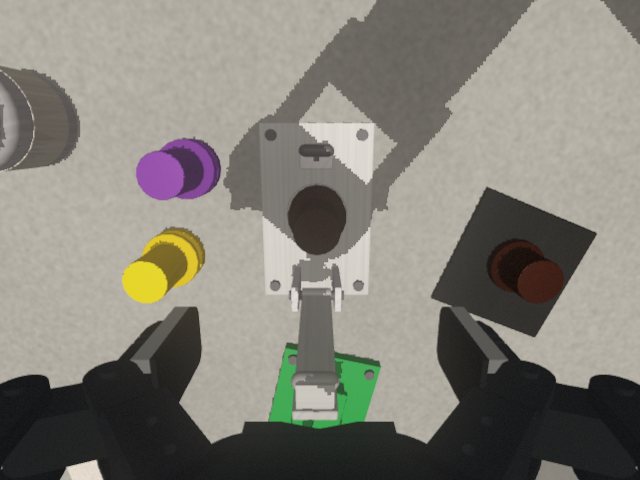

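Holes at about (271,134), (362,134), (275,286), (359,286); tall insulator top at about (317,215). Purple (160,175) and yellow (145,282) stay.

```bash
python3 - <<'E'
from h import *
import pickle
im,o=pickle.load(open("w4.pkl","rb")); f=im["frame"].astype(int)
P=[]
for q in [(271,134),(362,134),(275,286),(359,286)]:
    c=hole(im,*q,r=7); w=onz(im,*c,.012)[:2]; P.append(w); print(c,w)
P=np.array(P); print("centre",P.mean(0),"yaw",np.degrees(np.arctan2(*((P[2]+P[3]-P[0]-P[1])[::-1]))),np.degrees(np.arctan2(*((P[1]-P[0]+P[3]-P[2])[::-1])))-90)
m=(f[:,:,0]-f[:,:,2]>4)&(f.sum(2)<170); m[:170]=0;m[262:]=0;m[:,:275]=0;m[:,360:]=0
m=cv2.medianBlur(m.astype(np.uint8),3)
D=[(.026,.016),(.018,.086),(.026,.031)]
r=fitc(im,m,(.511,-.2),D); print("tall",r.x,r.fun)
c=np.array([P.mean(0)])[0]; y=np.radians(7); ex=np.array([np.cos(y),np.sin(y)])
for a in (1.4,1.5,1.57,1.65,1.75):
    for t in(.003,-.003):
        p=c+ex*(.06-.136*np.cos(a)+t*np.sin(a)); print(a,t,np.round(proj(im,(*p,.0615+.136*np.sin(a)+t*np.cos(a)))))
E
```

```text
(np.float64(270.2905311778291), np.float64(134.60369515011547)) [ 0.44716474 -0.24946279]
(np.float64(361.73524592746634), np.float64(134.42381132432178)) [ 0.43736845 -0.17023091]
(np.float64(274.8992619426482), np.float64(284.58010292175913)) [ 0.58566232 -0.23263941]
(np.float64(357.935641025641), np.float64(284.66439316239314)) [ 0.57612641 -0.15302674]
centre [ 0.51158048 -0.20133996] yaw 6.996915262667986 6.939062690908429
tall [ 0.511 -0.2  ] [-1.  -1.   1.5  0.8]
1.4 0.003 [315. 361.]
1.4 -0.003 [315. 349.]
1.5 0.003 [315. 386.]
1.5 -0.003 [315. 375.]
1.57 0.003 [315. 403.]
1.57 -0.003 [315. 392.]
1.65 0.003 [315. 420.]
1.65 -0.003 [315. 410.]
1.75 0.003 [315. 438.]
1.75 -0.003 [315. 431.]
```

```bash
python3 -m crank '[0,0,0,0.0004,0.0003,-0.045,100, 0,0,0,0,0,-0.045,100, 0,0,0,0,0,-0.04,100, 0,0,0,0,0,-0.035,100, 0,0,0,0,0,-0.02,100, 0,0,0,0,0,0,100, 0,0,0,0,0,0,100]'; python3 -m crank '[0,0,0,0,0,0,0, 0,0,0,0,0,0,0, 0,0,0,0,0,0,0, 0,0,0,0,0,0,0, 0,0,0,0,0,0,0, 0,0,0,0,0,0,0, 0,0,0,0,0,0,0, 0,0,0,0,0,0,0]' 40
```

```text
time_s: 10.05
position: [0.5117, -0.2, 0.061]
tool_rot: [[-0.121, 0.993, 0.0], [0.993, 0.121, -0.0], [-0.0, 0.0, -1.0]]
ft_force: [-0.5, -0.3, 1.1]
grip_width: 0.0856
time_s: 10.85
position: [0.5115, -0.2008, 0.0611]
tool_rot: [[-0.12, 0.993, 0.001], [0.993, 0.12, -0.001], [-0.001, 0.001, -1.0]]
ft_force: [-0.2, 0.3, 6.3]
grip_width: 0.0345
```

```bash
python3 -m crank '[0,0,0,0,0,0.01,0, 0,0,0,0,0,0.03,0, 0,0,0,0,0,0.04,0, 0,0,0,0,0,0.04,0, 0,0,0.007,0.0007,0.0214,0,0, 0,0,0.007,0.0007,0.0429,0,0, 0,0,0.007,0.0007,0.0429,0,0, 0,0,0.007,0.0007,0.0429,0,0, 0,0,0.007,0.0007,0.0429,0,0, 0,0,0.007,0.0007,0.0429,0,0, 0,0,0.007,0.0007,0.0429,0,0, 0,0,0.007,0.0007,0.0429,0,0, 0,0,0.007,0.0007,0.0429,0,0, 0,0,0.007,0.0007,0.0429,0,0, 0,0,0,0,0.0215,0,0, 0,0,0,0,0,0,0, 0,0,0,0,0,0,0, 0,0,0,0,0,0,0]'; python3 -m crank '[0,0,0,0,0,-0.04,0, 0,0,0,0,0,-0.04,0, 0,0,0,0,0,-0.02,0, 0,0,0,0,0,-0.008,0, 0,0,0,0,0,0,0, 0,0,0,0,0,0,0]'
```

```text
time_s: 12.65
position: [0.5182, 0.2274, 0.1803]
tool_rot: [[-0.188, 0.982, -0.001], [0.982, 0.188, -0.0], [-0.0, -0.001, -1.0]]
ft_force: [-0.0, 1.1, -1.9]
grip_width: 0.0341
time_s: 13.25
position: [0.519, 0.2281, 0.0736]
tool_rot: [[-0.188, 0.982, 0.002], [0.982, 0.188, 0.0], [0.0, 0.002, -1.0]]
ft_force: [0.1, -0.8, -3.1]
grip_width: 0.0344
```

```bash
python3 -m crank '[0,0,0,0,0,-0.004,0, 0,0,0,0,0,-0.0015,0, 0,0,0,0,0,-0.001,0, 0,0,0,0,0,0,0]'; python3 -m crank '[0,0,0,0,0,-0.001,0, 0,0,0,0,0,-0.001,0, 0,0,0,0,0,0,0]'
```

```text
time_s: 13.65
position: [0.5182, 0.2285, 0.0659]
tool_rot: [[-0.189, 0.982, 0.0], [0.982, 0.189, 0.0], [-0.0, 0.0, -1.0]]
ft_force: [-0.2, -0.3, -3.7]
grip_width: 0.0342
time_s: 13.95
position: [0.5181, 0.2284, 0.0637]
tool_rot: [[-0.189, 0.982, -0.0], [0.982, 0.189, -0.0], [-0.0, -0.0, -1.0]]
ft_force: [0.3, -0.3, -3.6]
grip_width: 0.0344
```

```bash
python3 -m crank '[0,0,0,0,0,-0.0012,0, 0,0,0,0,0,-0.001,0, 0,0,0,0,0,0,0]'; python3 -m crank '[0,0,0,0,0,-0.001,0, 0,0,0,0,0,-0.0005,0, 0,0,0,0,0,0,0]'
```

```text
time_s: 14.25
position: [0.5181, 0.2284, 0.0615]
tool_rot: [[-0.189, 0.982, -0.0], [0.982, 0.189, -0.0], [-0.0, -0.0, -1.0]]
ft_force: [0.1, 0.8, -2.2]
grip_width: 0.0346
time_s: 14.55
position: [0.5184, 0.2284, 0.0611]
tool_rot: [[-0.189, 0.982, 0.001], [0.982, 0.189, 0.0], [-0.0, 0.001, -1.0]]
ft_force: [-1.7, -1.9, 5.6]
grip_width: 0.0344
```

```bash
python3 -m crank '[0,0,0,0,0,0,100, 0,0,0,0,0,0,100, 0,0,0,0,0,0,100, 0,0,0,0,0,0,100, 0,0,0,0,0,0,100, 0,0,0,0,0,0.03,100, 0,0,0,0,0,0.045,100, 0,0,0,0,0,0.045,100, 0,0,0,0.0035,-0.039,0,100, 0,0,0,0.0035,-0.039,0,100, 0,0,0,0.0035,-0.039,0,100, 0,0,0,0.0035,-0.039,0,100, 0,0,0,0.0035,-0.039,0,100, 0,0,0,0.0036,-0.0385,0,100, 0,0,0,0,0,0,100, 0,0,0,0,0,0,100]'
python3 - <<'E'
from h import *
import pickle
im=get_image("wrist");save(im,"w5"); o=observe(); pickle.dump((im,o),open("w5.pkl","wb"));print(o["position"])
t=get_image("top"); cv2.imwrite("pics/t5.png",np.vstack([cv2.resize(im["frame"],(640,480))[:330],cv2.resize(t["frame"][225:310,190:270],None,fx=3,fy=3)[:,:].copy() if 0 else np.pad(cv2.resize(t["frame"][225:310,190:350],(480,255)),((0,0),(0,160),(0,0)))])[:,:,::-1])
E
```

```text
time_s: 16.15
position: [0.5392, -0.0056, 0.18]
tool_rot: [[-0.187, 0.982, -0.0], [0.982, 0.187, 0.0], [0.0, -0.0, -1.0]]
ft_force: [0.2, 0.4, 0.7]
grip_width: 0.0856
[ 0.53913732 -0.00472139  0.18005266]
```

View pics/t5.png

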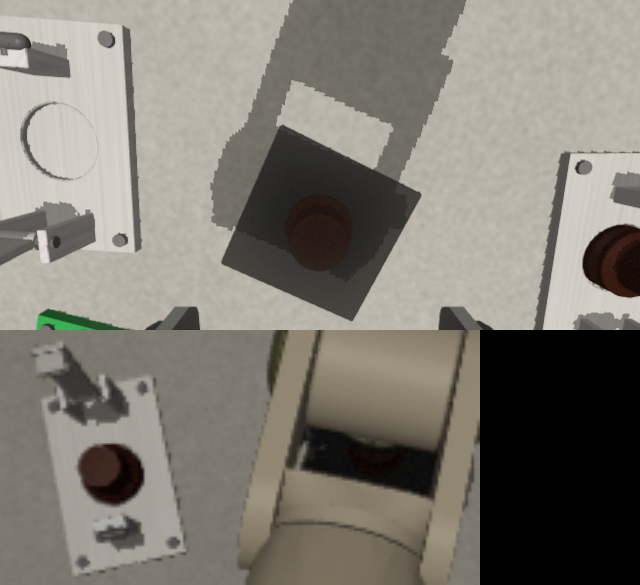

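The tall insulator sits in the tall holder, the short recess is empty at (60,141), and the short insulator is on the pad at (319,232). Picking the short one.

```bash
python3 -m crank '[0,0,0,0,0,-0.045,100, 0,0,0,0,0,-0.045,100, 0,0,0,0,0,-0.04,100, 0,0,0,0,0,-0.015,100, 0,0,0,0,0,0,100, 0,0,0,0,0,0,100, 0,0,0,0,0,0,0, 0,0,0,0,0,0,0, 0,0,0,0,0,0,0, 0,0,0,0,0,0,0, 0,0,0,0,0,0,0, 0,0,0,0,0,0,0, 0,0,0,0,0,0,0, 0,0,0,0,0,0,0]' 40; python3 -m crank '[0,0,0,0,0,0.01,0, 0,0,0,0,0,0.03,0, 0,0,0,0,0,0.04,0, 0,0,0,0,0,0.03,0, 0,0,-0.014,-0.0056,-0.0192,0,0, 0,0,-0.014,-0.0056,-0.039,0,0, 0,0,-0.014,-0.0056,-0.039,0,0, 0,0,-0.014,-0.0056,-0.039,0,0, 0,0,-0.014,-0.0056,-0.039,0,0, 0,0,0,0,-0.02,0,0, 0,0,0,0,0,0,0, 0,0,0,0,0,0,0, 0,0,0,0,0,0,0]'
```

```text
time_s: 17.65
position: [0.5396, -0.0052, 0.036]
tool_rot: [[-0.189, 0.982, 0.001], [0.982, 0.189, -0.0], [-0.001, 0.001, -1.0]]
ft_force: [-1.7, 0.3, 5.3]
grip_width: 0.0382
time_s: 18.95
position: [0.5112, -0.1992, 0.1453]
tool_rot: [[-0.121, 0.993, -0.0], [0.993, 0.121, 0.0], [0.0, -0.0, -1.0]]
ft_force: [0.9, -0.7, -1.6]
grip_width: 0.038
```

```bash
python3 -m crank '[0,0,0,0,0,-0.04,0, 0,0,0,0,0,-0.04,0, 0,0,0,0,0,-0.016,0, 0,0,0,0,0,0,0, 0,0,0,0,0,0,0]'; python3 -m crank '[0,0,0,0,0,-0.004,0, 0,0,0,0,0,-0.0015,0, 0,0,0,0,0,-0.001,0, 0,0,0,0,0,-0.001,0, 0,0,0,0,0,0,0]';python3 -m crank '[0,0,0,0,0,-0.001,0, 0,0,0,0,0,-0.001,0, 0,0,0,0,0,0,0]'
```

```text
time_s: 19.45
position: [0.5118, -0.1998, 0.0499]
tool_rot: [[-0.121, 0.993, 0.001], [0.993, 0.121, -0.0], [-0.001, 0.001, -1.0]]
ft_force: [0.3, 0.5, -1.8]
grip_width: 0.0382
time_s: 19.95
position: [0.5115, -0.2006, 0.0418]
tool_rot: [[-0.12, 0.993, 0.001], [0.993, 0.12, -0.001], [-0.001, 0.0, -1.0]]
ft_force: [0.3, -0.9, -1.6]
grip_width: 0.0383
time_s: 20.25
position: [0.5115, -0.2006, 0.0396]
tool_rot: [[-0.12, 0.993, 0.0], [0.993, 0.12, -0.001], [-0.001, 0.0, -1.0]]
ft_force: [0.4, -3.0, -2.1]
grip_width: 0.0378
```

Entering the recess freely; continuing down.

```bash
python3 -m crank '[0,0,0,0,0,-0.0012,0, 0,0,0,0,0,-0.0005,0, 0,0,0,0,0,0,0]'; python3 -m crank '[0,0,0,0,0,-0.0008,0, 0,0,0,0,0,-0.0003,0, 0,0,0,0,0,0,0]'
```

```text
time_s: 20.55
position: [0.5115, -0.2006, 0.0381]
tool_rot: [[-0.12, 0.993, 0.001], [0.993, 0.12, -0.001], [-0.001, 0.0, -1.0]]
ft_force: [0.5, -3.4, 0.8]
grip_width: 0.0385
time_s: 20.85
position: [0.5115, -0.2006, 0.038]
tool_rot: [[-0.12, 0.993, 0.001], [0.993, 0.12, -0.001], [-0.001, 0.001, -1.0]]
ft_force: [-2.2, -2.8, 11.5]
grip_width: 0.0383
```

```bash
python3 -m crank '[0,0,0,0,0,0,100, 0,0,0,0,0,0,100, 0,0,0,0,0,0,100, 0,0,0,0,0,0,100, 0,0,0,0,0,0,100, 0,0,0,0,0,0.028,100, 0,0,0,0,0,0.045,100, 0,0,0,0,0,0.045,100, 0,0,0,0,0,0.045,100, 0,0,0,0,0,0.045,100, 0,0,0,0,0,0,100, 0,0,0,0,0,0,100, 0,0,0,0,0,0,100]'
python3 - <<'E'
from h import *
import pickle
im=get_image("wrist");save(im,"w6"); o=observe(); pickle.dump((im,o),open("w6.pkl","wb"));print(o["position"]); f=im["frame"].astype(int)
m=(f[:,:,0]-f[:,:,2]>4)&(f.sum(2)<170); m[:170]=0;m[270:]=0;m[:,:265]=0;m[:,370:]=0
m=cv2.medianBlur(m.astype(np.uint8),3)
ys,xs=np.nonzero(m);print(xs.min(),ys.min(),xs.max()+1,ys.max()+1)
for z in (.006,.012): print(z,ext(im,(.5114,-.2005),[(.026,z+.010),(.02,z+.05)]))
E
```

```text
time_s: 22.15
position: [0.5108, -0.2, 0.2433]
tool_rot: [[-0.12, 0.993, -0.002], [0.993, 0.12, 0.002], [0.002, -0.002, -1.0]]
ft_force: [0.4, 0.1, 0.4]
grip_width: 0.0854
[ 0.51084361 -0.20001248  0.24319488]
291 186 346 247
0.006 (array([288.4, 185.7]), array([345.8, 247.6]))
0.012 (array([288. , 186.5]), array([346.3, 249.6]))
```

View pics/w6.png

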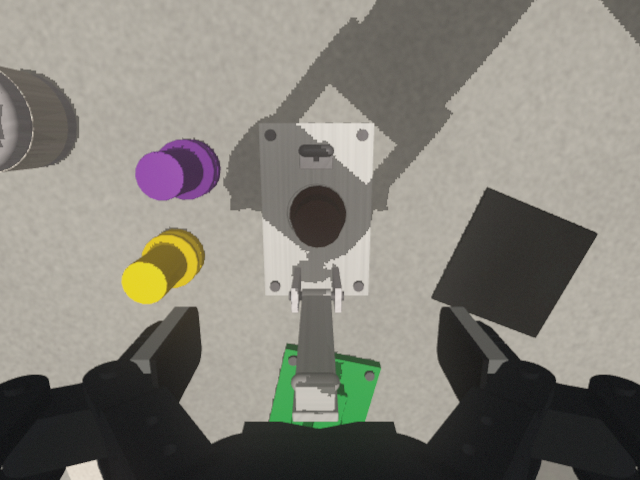

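The short insulator is seated, its silhouette matching a 6 mm floor (bottom row 247). Now behind the short bar with shut fingers.

```bash
python3 -m crank '[0,0,0,0.0347,0.0043,0,0, 0,0,0,0.0347,0.0043,0,0, 0,0,0,0.0348,0.0042,0,0, 0,0,0,0,0,0,0, 0,0,0,0,0,0,0, 0,0,0,0,0,0,0, 0,0,0,0,0,-0.03,0, 0,0,0,0,0,-0.024,0, 0,0,0,0,0,0,0, 0,0,0,0,0,0,0]' 30; python3 -m crank '[0,0,0,-0.0075,-0.0009,0,0, 0,0,0,-0.0075,-0.0009,0,0, 0,0,0,-0.008,-0.001,0.0012,0, 0,0,0,-0.008,-0.001,0.0012,0, 0,0,0,-0.01,-0.0012,-0.0006,0, 0,0,0,-0.01,-0.0012,-0.0006,0, 0,0,0,-0.0113,-0.0014,-0.0028,0, 0,0,0,-0.0113,-0.0014,-0.0028,0, 0,0,0,0,0,0,0]'
python3 - <<'E'
from h import *
t=get_image("scene"); cv2.imwrite("pics/s7.png",cv2.resize(t["frame"][170:330,150:350],None,fx=3,fy=3)[:,:,::-1])
E
```

```text
time_s: 23.2
position: [0.6152, -0.1878, 0.1917]
tool_rot: [[-0.119, 0.993, 0.0], [0.993, 0.119, -0.0], [-0.0, 0.0, -1.0]]
ft_force: [0.1, -0.6, 0.4]
grip_width: 0.0
time_s: 24.1
position: [0.5404, -0.1965, 0.1863]
tool_rot: [[-0.119, 0.993, -0.001], [0.993, 0.119, 0.001], [0.001, -0.001, -1.0]]
ft_force: [-0.4, 0.0, 0.1]
grip_width: -0.0004
```

View pics/s7.png

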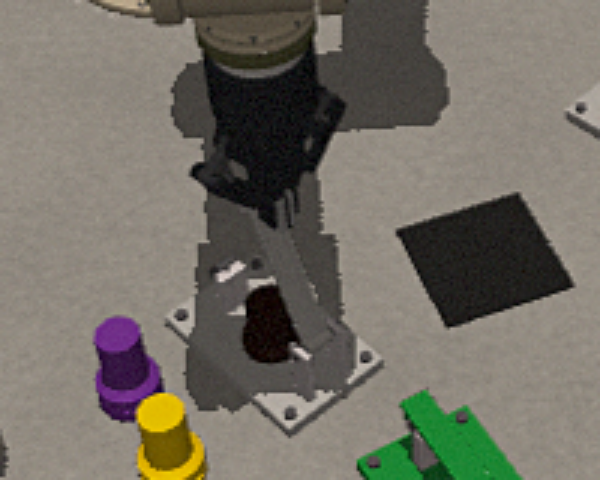

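The bar follows the fingers (its end at about (270,220), leaning over the insulator). Continuing along the arc.

```bash
python3 -m crank '[0,0,0,-0.0106,-0.0013,-0.0051,0, 0,0,0,-0.0106,-0.0013,-0.0051,0, 0,0,0,-0.0094,-0.0012,-0.0071,0, 0,0,0,-0.0094,-0.0012,-0.0071,0, 0,0,0,-0.0078,-0.001,-0.0088,0, 0,0,0,-0.0078,-0.001,-0.0088,0, 0,0,0,-0.0059,-0.0007,-0.0102,0, 0,0,0,-0.0059,-0.0007,-0.0102,0, 0,0,0,-0.003,-0.0003,-0.0084,0, 0,0,0,-0.0031,-0.0004,-0.0083,0, 0,0,0,0,0,0,0]'; python3 -m crank '[0,0,0,-0.0013,-0.0002,-0.0057,0, 0,0,0,-0.0013,-0.0002,-0.0057,0, 0,0,0,0,0,0,0, 0,0,0,0,0,0,0]'
```

```text
time_s: 25.25
position: [0.468, -0.2054, 0.1064]
tool_rot: [[-0.12, 0.993, -0.001], [0.993, 0.12, 0.001], [0.001, -0.001, -1.0]]
ft_force: [0.6, -0.2, -0.0]
grip_width: 0.0001
time_s: 25.65
position: [0.4659, -0.206, 0.0959]
tool_rot: [[-0.12, 0.993, -0.0], [0.993, 0.12, 0.0], [0.0, -0.0, -1.0]]
ft_force: [-0.3, -0.1, -0.4]
grip_width: 0.0003
```

```bash
python3 -m crank '[0,0,0,0,0,-0.003,0, 0,0,0,0,0,-0.003,0, 0,0,0,0,0,0,0]'; python3 -m crank '[0,0,0,0,0,-0.0015,0, 0,0,0,0,0,-0.001,0, 0,0,0,0,0,0,0]'; python3 -m crank '[0,0,0,0,0,-0.001,0, 0,0,0,0,0,-0.001,0, 0,0,0,0,0,0,0]'
```

```text
time_s: 25.95
position: [0.4657, -0.2059, 0.0895]
tool_rot: [[-0.12, 0.993, -0.001], [0.993, 0.12, 0.0], [0.0, -0.0, -1.0]]
ft_force: [-0.5, 0.4, -0.5]
grip_width: -0.0001
time_s: 26.25
position: [0.4658, -0.2061, 0.0878]
tool_rot: [[-0.12, 0.993, 0.0], [0.993, 0.12, -0.0], [-0.0, 0.0, -1.0]]
ft_force: [-1.3, 0.4, 5.0]
grip_width: 0.0002
time_s: 26.55
position: [0.4657, -0.2061, 0.086]
tool_rot: [[-0.12, 0.993, 0.0], [0.993, 0.12, -0.001], [-0.001, -0.0, -1.0]]
ft_force: [-2.6, 0.2, 6.8]
grip_width: 0.0001
```

Catch resistance begins (5 to 7 N); continuing in small steps.

```bash
python3 -m crank '[0,0,0,0,0,-0.001,0, 0,0,0,0,0,0,0]'; python3 -m crank '[0,0,0,0,0,-0.001,0, 0,0,0,0,0,0,0]';  python3 -m crank '[0,0,0,0,0,-0.001,0, 0,0,0,0,0,0,0]'|grep -A3 pos
```

```text
time_s: 26.75
position: [0.4658, -0.2061, 0.0846]
tool_rot: [[-0.12, 0.993, 0.0], [0.993, 0.12, -0.0], [-0.0, 0.0, -1.0]]
ft_force: [-1.5, 0.9, 2.1]
grip_width: -0.0001
time_s: 26.95
position: [0.4658, -0.206, 0.0834]
tool_rot: [[-0.12, 0.993, 0.0], [0.993, 0.12, -0.0], [-0.0, 0.0, -1.0]]
ft_force: [0.0, -0.4, -0.6]
grip_width: -0.0
position: [0.4659, -0.206, 0.0825]
tool_rot: [[-0.12, 0.993, 0.0], [0.993, 0.12, -0.0], [-0.0, 0.0, -1.0]]
ft_force: [-1.0, 0.1, 3.3]
grip_width: 0.0001
```

```bash
python3 -m crank '[0,0,0,0,0,-0.0007,0, 0,0,0,0,0,0,0]'|grep force
```

```text
ft_force: [-0.2, 0.6, -0.3]
```

```bash
python3 -m crank '[0,0,0,0,0,0.02,0, 0,0,0,0,0,0.045,0, 0,0,0,0,0,0.045,0, 0,0,0,0,0,0.045,0, 0,0,0,0,0,0.045,0, 0,0,0.007,0.0132,0.038,0,0, 0,0,0.007,0.0132,0.038,0,0, 0,0,0.007,0.0132,0.038,0,0, 0,0,0.007,0.0132,0.038,0,0, 0,0,0.007,0.0132,0.038,0,0, 0,0,0.007,0.0132,0.038,0,0, 0,0,0.007,0.0132,0.038,0,0, 0,0,0.007,0.0132,0.038,0,0, 0,0,0.007,0.0132,0.038,0,0, 0,0,0.007,0.0132,0.038,0,0, 0,0,0,0.0132,0.038,0,0, 0,0,0,0.0133,0.0374,0,0, 0,0,0,0,0,0,0, 0,0,0,0,0,0,0]'
python3 - <<'E'
from h import *
t=get_image("scene")["frame"]; w=get_image("top")["frame"]
a=cv2.resize(t[230:330,180:300],(600,500))[:300]; a=cv2.resize(t[230:330,190:290],(300,300)); b=cv2.resize(w[225:310,355:425],(300,300)); c=cv2.resize(t[130:240,320:440],(300,300)); d=cv2.resize(w[225:315,190:260],(300,300))
cv2.imwrite("pics/s8.png",np.vstack([np.hstack([a,b]),np.hstack([c,d])])[:,:,::-1])
E
```

```text
time_s: 29.25
position: [0.6242, 0.25, 0.2806]
tool_rot: [[-0.19, 0.982, -0.001], [0.982, 0.19, -0.001], [-0.0, -0.002, -1.0]]
ft_force: [0.1, -0.1, -0.2]
grip_width: -0.0002
```

View pics/s8.png

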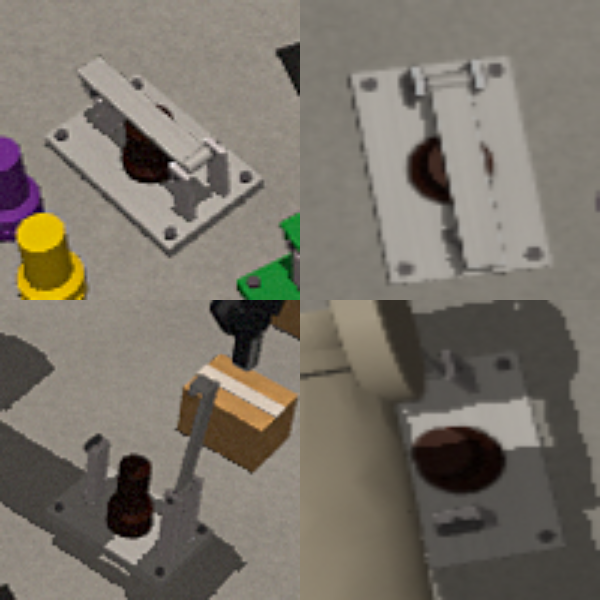

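The short bar lies level over its insulator (upper crops). The tall bar is still upright with the fingers behind it. Now swinging the tall bar on the same arc, 30 mm higher.

```bash
python3 -m crank '[0,0,0,0,0,-0.03,0, 0,0,0,0,0,-0.0306,0, 0,0,0,0,0,0,0, 0,0,0,-0.0083,-0.0016,0,0, 0,0,0,-0.0083,-0.0016,0,0, 0,0,0,-0.0083,-0.0016,0.0012,0, 0,0,0,-0.0084,-0.0016,0.0012,0, 0,0,0,-0.0099,-0.0019,-0.0006,0, 0,0,0,-0.0099,-0.0019,-0.0006,0, 0,0,0,-0.0112,-0.0022,-0.0028,0, 0,0,0,-0.0112,-0.0022,-0.0028,0, 0,0,0,0,0,0,0]'; python3 -m crank '[0,0,0,-0.0105,-0.002,-0.0051,0, 0,0,0,-0.0105,-0.002,-0.0051,0, 0,0,0,-0.0093,-0.0018,-0.0071,0, 0,0,0,-0.0093,-0.0018,-0.0071,0, 0,0,0,-0.0077,-0.0015,-0.0088,0, 0,0,0,-0.0077,-0.0015,-0.0088,0, 0,0,0,-0.0058,-0.0011,-0.0102,0, 0,0,0,-0.0058,-0.0011,-0.0102,0, 0,0,0,-0.003,-0.0006,-0.0084,0, 0,0,0,-0.003,-0.0006,-0.0083,0, 0,0,0,-0.0013,-0.0002,-0.0057,0, 0,0,0,-0.0013,-0.0002,-0.0057,0, 0,0,0,0,0,0,0]'
```

```text
time_s: 30.55
position: [0.5474, 0.2348, 0.2175]
tool_rot: [[-0.189, 0.982, -0.0], [0.982, 0.189, 0.0], [0.0, -0.0, -1.0]]
ft_force: [1.4, 0.8, 0.9]
grip_width: -0.0001
time_s: 31.85
position: [0.4734, 0.2203, 0.1256]
tool_rot: [[-0.189, 0.982, -0.001], [0.982, 0.189, -0.0], [-0.0, -0.001, -1.0]]
ft_force: [0.3, -0.2, -0.7]
grip_width: -0.0003
```

```bash
python3 -m crank '[0,0,0,0,0,-0.003,0, 0,0,0,0,0,-0.003,0, 0,0,0,0,0,0,0]'|grep -E 'pos|force'; python3 -m crank '[0,0,0,0,0,-0.0015,0, 0,0,0,0,0,-0.001,0, 0,0,0,0,0,0,0]'|grep -E 'pos|force'; python3 -m crank '[0,0,0,0,0,-0.001,0, 0,0,0,0,0,0,0]'|grep -E 'pos|force'; python3 -m crank '[0,0,0,0,0,-0.001,0, 0,0,0,0,0,0,0]'|grep -E 'pos|force'; python3 -m crank '[0,0,0,0,0,-0.001,0, 0,0,0,0,0,0,0]'|grep -E 'pos|force'
```

```text
position: [0.4735, 0.2204, 0.1199]
ft_force: [-0.0, -0.4, 0.0]
position: [0.4737, 0.2204, 0.1179]
ft_force: [-0.7, 0.1, 1.4]
position: [0.4737, 0.2204, 0.1175]
ft_force: [-2.7, -0.4, 9.0]
position: [0.4736, 0.2204, 0.1166]
ft_force: [-3.1, -1.6, 9.5]
position: [0.4735, 0.2204, 0.1153]
ft_force: [-2.4, -1.0, 6.3]
```

```bash
python3 -m crank '[0,0,0,0,0,-0.001,0, 0,0,0,0,0,0,0]'|grep -E 'pos|force'; python3 -m crank '[0,0,0,0,0,-0.001,0, 0,0,0,0,0,0,0]'|grep -E 'pos|force'
```

```text
position: [0.4736, 0.2204, 0.1139]
ft_force: [0.7, -0.0, -0.0]
position: [0.4736, 0.2204, 0.1127]
ft_force: [-0.3, -0.6, 0.3]
```

```bash
python3 -m crank '[0,0,0,0,0,-0.001,0, 0,0,0,0,0,-0.0007,0, 0,0,0,0,0,0,0]'|grep -E 'pos|force'; python3 -m crank '[0,0,0,0,0,0.02,0, 0,0,0,0,0,0.045,0, 0,0,0,0,0,0.045,0, 0,0,0,0,0,0.045,0, 0,0,0,0.005,-0.038,0,0, 0,0,0,0.005,-0.038,0,0, 0,0,0,0.005,-0.038,0,0, 0,0,0,0.005,-0.038,0,0, 0,0,0,0.005,-0.038,0,0, 0,0,0,0.005,-0.038,0,0, 0,0,0,0,0,0,0, 0,0,0,0,0,0,0]'
python3 - <<'E'
from h import *
im=get_image("scene");save(im,"s9");im2=get_image("wrist");save(im2,"w9"); f=im["frame"].astype(int)
T=(np.array([.5184,.2284]),11.1,.0915); S=(np.array([.5114,-.2008]),6.97,.0615)
for c,y,h in(T,S):
    y=np.radians(y); ex=np.array([np.cos(y),np.sin(y)]); ey=np.array([-ex[1],ex[0]])
    for a in(0,.05,.1):
        # vertical profile through end edge (upper outer), mid-width
        p=c+ex*(.06-.136*np.cos(a)+.003*np.sin(a)); q=np.array(proj(im,(*p,h+.136*np.sin(a)+.003*np.cos(a)))); print(a,"end",q.round(1))
        if a==0: q0=q
    u=int(round(q0[0])); v=int(round(q0[1]))
    print(v-16,f[v-16:v+14,u].sum(1).tolist())
    # horizontal edge: side nearest camera
    for a in(0,.05):
        P=[proj(im,(*(c+ex*(.06-.10*np.cos(a))+ey*s*.012),h+.1*np.sin(a)+.003)) for s in(-1,1)]; print(a,np.round(P,1).tolist())
E
```

```text
position: [0.4735, 0.2204, 0.1108]
ft_force: [0.4, -0.2, -1.1]
time_s: 34.95
position: [0.5035, -0.008, 0.2656]
tool_rot: [[-0.187, 0.982, -0.001], [0.982, 0.187, 0.0], [0.001, -0.001, -1.0]]
ft_force: [-0.3, 0.3, 0.5]
grip_width: 0.0004
0 end [351.7 175.6]
0.05 end [351.9 173.8]
0.1 end [352.3 172. ]
160 [419, 412, 411, 408, 427, 415, 407, 404, 426, 419, 432, 423, 422, 411, 402, 411, 588, 508, 537, 372, 215, 153, 194, 322, 169, 404, 415, 419, 417, 411]
0 [[359.4, 183.5], [364.7, 179.2]]
0.05 [[359.5, 182.1], [364.9, 177.8]]
0 end [218.9 251. ]
0.05 end [218.7 249.3]
0.1 end [218.6 247.6]
235 [407, 408, 412, 420, 400, 431, 413, 407, 436, 426, 417, 419, 426, 439, 420, 423, 506, 490, 495, 502, 501, 530, 359, 191, 214, 286, 315, 378, 431, 428]
0 [[224.3, 261.5], [232.0, 256.3]]
0.05 [[224.1, 260.2], [231.9, 255.0]]
```

Both bar ends are at the pixel row predicted for 0 rad (176 against 175.6, and 251 against 251.0), and the arm is clear. Handing in.

```bash
python3 -c "
from rig import *
close_job()"
```

```text
the job is handed in; nothing more can be done
```

I moved the short insulator aside onto the rubber pad. The tall one then went into the tall holder and the short one into the short holder. After that I swung both bars over and pressed each in about 1 mm steps until its catch snapped. The job was handed in after about 35 s on the robot's clock, with the arm clear of everything.

What the last checks showed:
- **Insulators:** each went into its recess without side resistance and met the floor at the expected height. A wrist view afterwards matched the short one fully seated (6 mm floor). The tall one I confirmed only by contact height and a picture after release.
- **Bars:** the readings peaked at about 7 N on the short bar and 9.5 N on the tall bar, then dropped to about zero at the snap. In the final scene image both bar ends lay within half a pixel of the row predicted for 0 rad. One pixel there is about 0.03 rad.
- **Disagreements:** the camera and arm positions differed by about 1 mm sideways, which stayed within the recess play. The catch force readings were slightly below the stated 10 to 15 N.
- **Not measured:** I didn't measure the carton, tape and tin again at the end; I planned no contact with them and saw none in the pictures. I had used all 12 picture views before the tall bar closed, so its final state is known only from the force readings and the image numbers.

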